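# Dust cover for a freshly primed engine cowling

## Robot

A 6-joint arm with a two-finger parallel gripper is mounted at the origin on the work surface. World frame = base frame: x ahead of the robot, y to its left, z up, the work surface at z = 0. Lengths are in m, angles in rad, forces in N, time in s.
With the tool pointing down it reaches from about 0.3 to 0.875 m from the base axis. Payload 6.4 kg.
Tool frame: the origin (TCP) lies between the finger pads; the fingertips stand 14 mm ahead of it and the grasp point (between the pads) lies 5 mm behind it; z points along the fingers, y is the line along which they close (so a half turn about z gives the same grasp; the last joint's range is limited). The gripper opens to 88 mm and grips with 3 to 60 N. Pads are 18 mm wide; open, the fingers measure 123 mm over their backs; the gripper's body (75 mm by 187 mm) begins 45 mm behind the grasp point.
Start: joints at [0.926, 0.181, 1.607, -0, 1.354, -0.206], TCP at [0.244, 0.521, 0.253] pointing down, gripper open.
Joint ranges: [-2.99, 2.99], [-0.89, 2.07], [0.3, 2.58], [-1.14, 4.28], [0, 2.63], [-3.12, 3.12]. Speed limits (rad/s): [2.57, 2.57, 3.01, 3.14, 3.14, 3.14].

## Interface

Orientations are given as a unit quaternion [w, x, y, z].
In Python, from workcell import r gives the robot as it stands.
- The arm moves only by the shell command python3 -m creep 'ROWS' [FORCE]. ROWS is JSON, a list of rows, each a list of 3 entries, a list of its own where there are three numbers: the shift along the tool's x, y, z in units of 60 mm (1.0 is 60 mm), then the turn, a rotation vector about the tool's x, y, z in units of 10 degrees (1.0 is 10 degrees), then the opening, from 0 (shut) to 1 (fully open). In form: [[[tx, ty, tz], [rx, ry, rz], gripper], ...]. A call has 1 to 12 rows; each row is the pose to reach, as a shift and turn from the pose commanded when the call began, along the tool's axes at that moment; what a row does not reach only later rows make up. A row lasts 1/8 s, in which the tool goes at most 62.5 mm and 10.7 degrees, less where a joint would pass 70% of its speed; a pose out of reach is approached as far as the arm can. A call with a gripper value outside its range is refused whole. The fingers move at their own pace and stop on an object; FORCE is the grip in N (left out, the last holds). Time passes only in rows, so rows that repeat a pose let the fingers close. It gives the time, the measured TCP pose, the force, the opening and the grip force at its end, in the units of the state.
- r.observe(): the state, without advancing time (a new reading comes with each control period).
- r.read_camera(name): name is "scene" or "top" or "wrist"; returns the picture (400x640x3 uint8, red, green, blue); there is no depth.
- r.camera_model(name): a dict with "intrinsics" (3x3 intrinsics, pixels), "R" (3x3) and "t" (3): a world point X has camera coordinates R X + t. Camera axes: x right, y down, z forward; pixel columns grow to the right and rows downward; lengths in m; the calibration is good to about 2 mm. The wrist camera is an equidistant fisheye: a pixel r from the principal point sees the ray r / f radians off the axis. A picture is of the moment at which its call begins: read the wrist's pose just before it. camera_model takes no time and is no camera call; for the wrist camera it gives the pose at the moment of the call.
- r.close_job(): hands the job in; it is judged then, once.
The state is a dict: "clock": time; "joint_positions": joint angles; "qvel": joint speeds; "tau": joint torques, N m; "tcp_pos": TCP position; "tool_rot": TCP orientation; "force": force on the tool from outside, world axes, zero at the start; "torque": the same for the moment, N m; "opening": finger opening in m; "grip_force": force on a finger pad.
Only numpy, scipy, OpenCV 4.12 (cv2) and the standard library are available. Lean on these libraries where they do the work, as an engineer would, in place of code of your own. Each camera call takes 0.05 s, during which the arm holds its last target. There are 200 camera calls.

## Task

The little engine cowling standing on the cork mat has just been primed: turn the white octagonal dish upside down and set it gently over the cowling as a dust cover, rim flat on the cork all round and the cowling clear inside it. The primer is wet, so let nothing touch or shift the cowling; do not drop the dish, and leave the other things on the tray where they are.

Things in the scene. Friction and masses are not known exactly. Their poses are not given: they have to be found in the camera images.
- dish: White ceramic dish, straight-sided octagon, 60 mm across flats, 42 high, walls 4, floor 5 (inside 52 across flats), 0.08-0.13 kg; starts mouth-up on the tray. Origin: centre of outer underside; z runs to the mouth (centre of mass 16 mm up); x, y and the directions 45 degrees between are square to flats. On a flat side it does not roll, its axis 30 mm above the surface.
- dish_rim (a point): Centre of the dish's mouth, 42 mm from the origin along the dish's z axis; axes as the dish.
- cowling: Small grey plastic model engine cowling, a short round barrel 26 mm in diameter and 16 mm high, standing loose, nose up, near the middle of the cork mat; wet, 12 g. Origin: centre of its underside.
- mat: Square cork mat, 120 x 120 mm and 4 mm thick, fixed flat on the tray to the left or right. Origin: centre of its underside, z up, x and y along its edges.
- tray: Bamboo lap tray, legs folded, fixed on the table. Origin: on the table under its centre; x away from the robot, y left, z up. Flat deck 32 mm above the table, 380 (x) by 556 mm (y) inside the rims, which stand 20 mm above the deck at the back and corners, 8 mm at the front and mid-sides. Dish, mat and all the small things lie on the deck.
- wing: Blue plastic model aircraft wing lying along the back of the tray, 200 mm long, 50 mm chord, 9 mm thick. Bystander. Origin: mid-length, underside; its y axis along the span.
- tweezers: Steel tweezers, 120 mm long, 15 mm wide, 6 mm thick, lying in the front of the tray. Bystander. Origin: middle, underside; its x axis along the length to the tips.
- clamp: Small silver aluminium G-clamp lying on its side in the front of the tray, 46 x 79 mm, 14 mm thick. Bystander. Origin: middle of the frame, underside; y along its screw.
- wheel: Model aircraft wheel with black tyre, 26 mm in diameter, 11 mm thick, lying flat near the middle of the tray. Bystander. Origin: centre, underside.
Things that resemble listed ones, but are neither listed nor needed, are in the scene too. Several things have the shape of the dish; the one meant has the colours described above.

How it is judged:
At the end, for the whole second after the job is handed in: Dish released and still, mouth-down over the cowling (centres within 16 mm in plan), within 0.06 rad of level, mouth centre within 2.5 mm of the cork surface; cowling upright and within 4 mm, wing, tweezers, clamp and wheel within 20 mm, of where they started (angle between dish's own z axis and vertical above 3.08159 rad and z of dish_rim in the frame of mat between 0.0015 and 0.0065 m and horizontal distance between dish_rim and cowling below 0.016 m and distance of cowling from where it was at the start of the episode below 0.004 m and angle between cowling's own z axis and vertical below 0.1 rad and linear speed of dish below 0.01 m/s and distance of each of wing, tweezers, clamp, wheel from where it was at the start of the episode below 0.02 m); the robot touches nothing.
It fails at once if the wet cowling is touched by the dish or by the robot (over 0.3 N) (contact force between any of dish, the fingers, the arm and cowling above 0.3 N).
It fails at once if the dish is dropped (falls free of the fingers faster than 0.5 m/s, about 13 mm of fall) (linear speed of dish above 0.5 m/s and contact force between the fingers and dish below 0.05 N).
It fails at once if the dish is banged or pressed down on the mat (over 40 N) (contact force between dish and mat above 40 N).
It fails at once if the wing, tweezers, clamp or wheel is shoved over 40 mm away (distance of any of wing, tweezers, clamp, wheel from where it was at the start of the episode above 0.04 m).
It also fails if it takes over 64 s, if anything falls off the work surface, if the arm or the gripper's body presses on something with over 40 N, if the wrist force passes 120 N, or if a joint passes its speed limit or range.

## Working session

There is one attempt and no reset: what is moved stays moved. The work goes in short steps, Python scripts to look and compute and a shell command to move; the robot and the scene stay as the last step left them, time stands still between calls to the robot, and variables do not carry over. Pictures are saved under pics/ and viewed, at most 10 in all, crops included, and the job is handed in when it is done.

```bash
mkdir -p pics; ls; python3 - <<'E'
from workcell import r
import cv2,numpy as np
s=r.observe(); print(s['clock'],s['tcp_pos'],s['tool_rot'],s['opening'])
for n in ['scene','top']:
    im=r.read_camera(n); cv2.imwrite(f'pics/{n}0.png',im[:,:,::-1])
    m=r.camera_model(n); print(n,np.round(m['intrinsics'],1).tolist(),np.round(m['R'],3).tolist(),np.round(m['t'],3).tolist())
E
```

```text
pics
0.0 [0.24396461 0.52011437 0.25183217] [-3.54650338e-04  2.17638686e-01  9.76029009e-01 -8.06791650e-04] 0.08853089115608972
scene [[397.4, 0.0, 320.5], [0.0, 397.4, 198.2], [0.0, 0.0, 1.0]] [[-0.536, 0.844, 0.012], [0.713, 0.46, -0.53], [-0.453, -0.275, -0.848]] [0.394, -0.305, 1.215]
top [[505.7, 0.0, 325.6], [0.0, 505.7, 196.5], [0.0, 0.0, 1.0]] [[0.025, -0.999, 0.023], [-0.982, -0.029, -0.189], [0.19, -0.018, -0.982]] [-0.138, 0.553, 0.984]
```

View pics/top0.png

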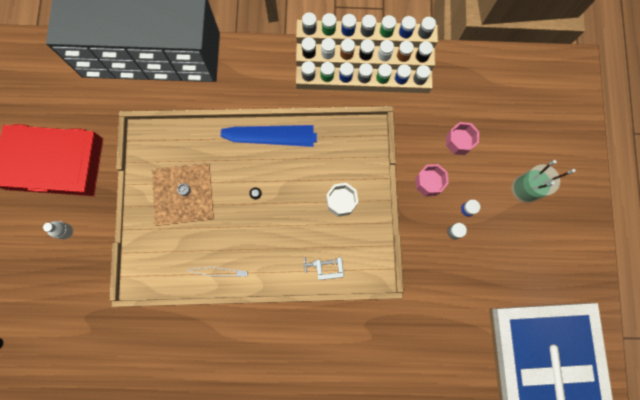

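View pics/scene0.png

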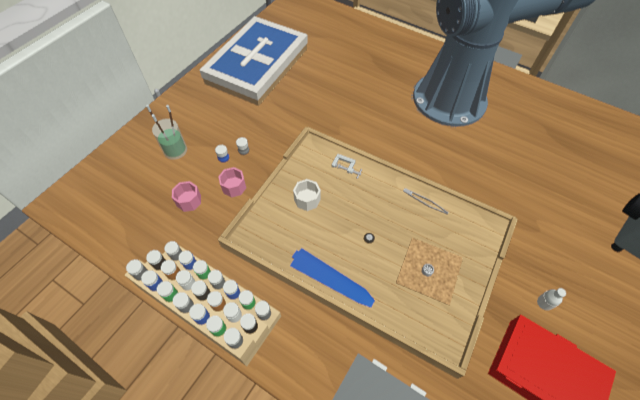

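The dish must be the white octagon at top (342,199). Look-alikes are the pink dishes at top (463,138) and (432,180), which I reject by colour. The cowling is at (183,189) on the mat, the wheel at (255,193), the clamp at (325,267), the tweezers at (217,271) and the wing at (268,135). In the scene view the dish is at (307,194) and the cowling at (428,269).

```bash
cat > h.py <<'E'
import numpy as np,cv2
from workcell import r
from scipy.spatial.transform import Rotation as Ro
def ray(m,p):
    d=m['R'].T@np.linalg.solve(m['intrinsics'],[p[0],p[1],1.]); return -m['R'].T@m['t'],d
def onz(m,p,z):
    o,d=ray(m,p); return o+d*(z-o[2])/d[2]
def model(n):
    return {k:np.array(v,float) for k,v in r.camera_model(n).items() if k in('R','t','intrinsics')}
def blob(mask,near):
    n,l,s,c=cv2.connectedComponentsWithStats(mask.astype(np.uint8))
    ok=[i for i in range(1,n) if s[i,4]>15]
    i=min(ok,key=lambda i:np.hypot(*(c[i]-near))); return l==i,c[i],s[i]
E
python3 - <<'E'
from h import *
for n,dp,cp,wp in [('top',(342,199),(183,189),(255,193)),('scene',(307,194),(428,269),(369,238))]:
    im=cv2.imread(f'pics/{n}0.png'); m=model(n); hsv=cv2.cvtColor(im,cv2.COLOR_BGR2HSV)
    M,c,s=blob((hsv[:,:,1]<45)&(hsv[:,:,2]>110),dp)
    cs=cv2.findContours(M.astype(np.uint8),0,1)[0]; P=max(cs,key=cv2.contourArea)[:,0].astype(float)
    W=np.array([onz(m,p,.074) for p in P]); V=np.array([onz(m,p,.032) for p in P])
    print(n,'dish px',c,s,'rimplane bbox',W.min(0),W.max(0),'deckplane',V.min(0),V.max(0))
    if n=='top':
        h=cv2.convexHull(W[:,:2].astype(np.float32))[:,0]
        for a in range(0,180,5):
            q=h@[np.cos(np.radians(a)),np.sin(np.radians(a))]; print(a,round((q.max()-q.min())*1e3,1),round((q.max()+q.min())*500,1),end=' | ')
    M,c,s=blob((hsv[:,:,1]<70)&(hsv[:,:,2]>60),cp); print('\ncowl',c,s,onz(m,c,.036+.014))
    B=cv2.inRange(hsv,(5,90,60),(16,255,200))
    C=cv2.morphologyEx(B,cv2.MORPH_CLOSE,np.ones((5,5)));C=cv2.morphologyEx(C,cv2.MORPH_OPEN,np.ones((9,9)))
    x,y=map(int,cp); k=im[y-50:y+50,x-60:x+60]; x,y=map(int,dp); k2=im[y-50:y+50,x-60:x+60]
    cv2.imwrite(f'pics/c_{n}.png',cv2.resize(np.hstack([k2,k]),(0,0),fx=3.3,fy=3.3,interpolation=2))
a,b=cv2.imread('pics/c_top.png'),cv2.imread('pics/c_scene.png')
cv2.imwrite('pics/c.png',cv2.resize(np.vstack([a,b]),(720,600)))
E
```

```text
top dish px [341.71671018 198.89425587] [327 183  31  33 766] rimplane bbox [ 0.51583756 -0.18600306  0.074     ] [ 0.58184592 -0.12523918  0.074     ] deckplane [ 0.52239565 -0.18944748  0.032     ] [ 0.59117728 -0.12613067  0.032     ]
0 66.0 548.8 | 5 64.9 533.3 | 10 63.6 513.8 | 15 63.0 490.9 | 20 63.2 463.8 | 25 63.6 432.7 | 30 63.7 398.3 | 35 63.6 361.1 | 40 63.0 321.2 | 45 62.0 278.7 | 50 61.1 234.3 | 55 60.6 188.0 | 60 61.1 140.4 | 65 61.3 91.7 | 70 62.1 42.1 | 75 62.5 -7.8 | 80 62.4 -57.6 | 85 61.8 -107.0 | 90 60.8 -155.6 | 95 60.9 -202.8 | 100 61.1 -248.3 | 105 62.3 -292.2 | 110 63.6 -333.8 | 115 64.9 -373.0 | 120 65.9 -409.3 | 125 66.6 -442.4 | 130 66.8 -472.1 | 135 66.5 -498.2 | 140 65.9 -520.4 | 145 65.0 -538.6 | 150 65.7 -553.0 | 155 66.1 -563.2 | 160 67.1 -569.0 | 165 67.6 -570.4 | 170 67.6 -567.5 | 175 67.1 -560.3 | 
cowl [183.26190476 189.0952381 ] [177 183  13  13 126] [0.56429678 0.16969343 0.05      ]
scene dish px [306.58947368 194.21503759] [293 179  28  32 665] rimplane bbox [ 0.52414383 -0.18596586  0.074     ] [ 0.60422327 -0.11127103  0.074     ] deckplane [ 0.49996412 -0.20342461  0.032     ] [ 0.5843018  -0.12475787  0.032     ]

cowl [427.56666667 269.58333333] [422 264  12  13 120] [0.57257973 0.17257831 0.05      ]
```

View pics/c.png

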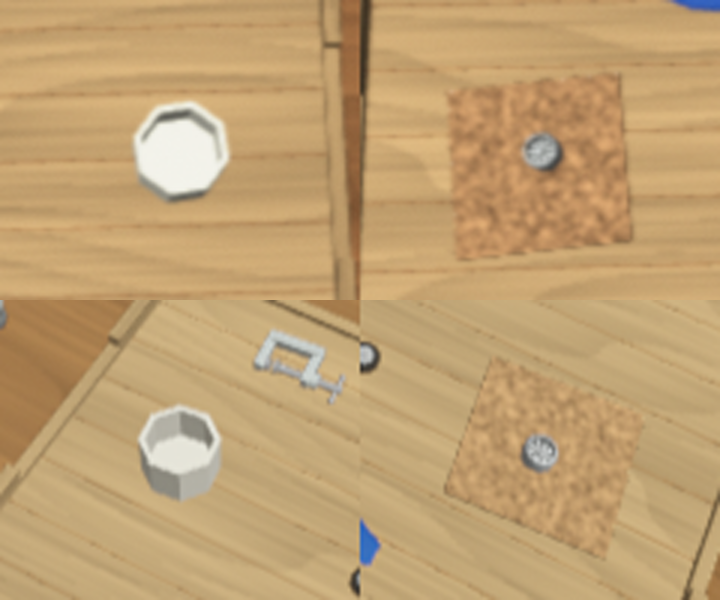

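The crop shows the white dish mouth-up at top (342,199) and the cowling upright near the mat centre. Next are close wrist looks, first over the cowling and then over the dish.

```bash
cat >> h.py <<'E'
def pose():
    s=r.observe(); q=np.array(s['tool_rot']); return np.array(s['tcp_pos']),Ro.from_quat(q[[1,2,3,0]]),s
def tool(yaw,tilt):
    "closing axis y at yaw deg; tilt>0: gripper body on the -u side, u = y x z_up"
    y=np.array([np.cos(np.radians(yaw)),np.sin(np.radians(yaw)),0]); u=np.array([y[1],-y[0],0]); t=np.radians(tilt)
    z=np.array([0,0,-1])*np.cos(t)+u*np.sin(t); return Ro.from_matrix(np.c_[np.cross(y,z),y,z]),u
def rel(p,R,p0=None,R0=None):
    if p0 is None: p0,R0,_=pose()
    t=R0.inv().apply(np.array(p)-p0)/.06; w=np.degrees((R0.inv()*R).as_rotvec())/10
    print('shift',np.round(t,3).tolist(),'turn',np.round(w,3).tolist())
def wray(m,p):
    K=m['intrinsics']; a=np.array([(p[0]-K[0,2])/K[0,0],(p[1]-K[1,2])/K[1,1]]); th=np.hypot(*a)
    d=np.array([*(a/max(th,1e-9)*np.sin(th)),np.cos(th)]); return -m['R'].T@m['t'],m['R'].T@d
def wonz(m,p,z):
    o,d=wray(m,p); return o+d*(z-o[2])/d[2]
E
python3 - <<'E'
from h import *
m=model('wrist');p,R,s=pose();print(m['intrinsics'].tolist());c=-m['R'].T@m['t'];print('cam in tool',R.inv().apply(c-p),'axis in tool',R.inv().apply(m['R'][2]))
rel([.53,.16,.22],tool(100,0)[0])
p1=np.array([.53,.16,.22]);rel([.53,-.16,.22],tool(100,0)[0],p1,tool(100,0)[0])
E
```

```text
[[309.70691628693146, 0.0, 313.38172101202423], [0.0, 309.70691628693146, 199.25653797285665], [0.0, 0.0, 1.0]]
cam in tool [ 0.07034372 -0.00032399 -0.13238253] axis in tool [-2.70652004e-01 -5.25573049e-04  9.62677109e-01]
shift [-6.865, -3.408, 0.535] turn [-0.008, -0.004, -3.514]
shift [0.926, -5.252, 0.0] turn [0.0, 0.0, 0.0]
```

```bash
python3 -m creep '[[[-1.7,-0.85,0.1],[0,0,-0.9],1],[[-3.4,-1.7,0.2],[0,0,-1.8],1],[[-5.1,-2.55,0.4],[0,0,-2.7],1],[[-6.865,-3.408,0.535],[0,0,-3.51],1],[[-6.865,-3.408,0.535],[0,0,-3.51],1],[[-6.865,-3.408,0.535],[0,0,-3.51],1],[[-6.865,-3.408,0.535],[0,0,-3.51],1],[[-6.865,-3.408,0.535],[0,0,-3.51],1],[[-6.865,-3.408,0.535],[0,0,-3.51],1]]'
python3 - <<'E'
from h import *
p,R,s=pose();print(p,R.as_matrix().round(3).tolist(),s['joint_positions'],np.abs(s['qvel']).max())
m=model('wrist');im=r.read_camera('wrist')[:,:,::-1];cv2.imwrite('pics/w1.png',im)
hsv=cv2.cvtColor(im,cv2.COLOR_BGR2HSV)
rel([.53,-.16,.22],tool(100,0)[0])
for z in (.036,.052): # project expected cowling
    d=m['R']@np.array([.567,.17,z])+m['t'];th=np.arccos(d[2]/np.linalg.norm(d));a=d[:2]/np.hypot(*d[:2])*th*309.7+[313.4,199.3];print(a)
E
```

```text
clock: 1.23
tcp_pos: [0.5308, 0.1588, 0.2199]
tool_rot: [-0.001, -0.085, 0.996, -0.0]
force: [-0.3, -0.2, -0.4]
opening: 0.0882
grip_force: 0.0
[0.53081812 0.15878923 0.21985714] [[-0.985, -0.17, -0.001], [-0.17, 0.985, -0.0], [0.001, 0.0, -1.0]] [ 7.64776646e-02  1.66897877e-01  1.69203829e+00 -1.08933497e-04
  1.28396711e+00 -1.66491827e+00] 0.04920740504774439
shift [0.914, -5.254, -0.001] turn [0.003, -0.008, -0.014]
[317.90410448 216.61686989]
[318.1012514  221.62139415]
```

View pics/w1.png

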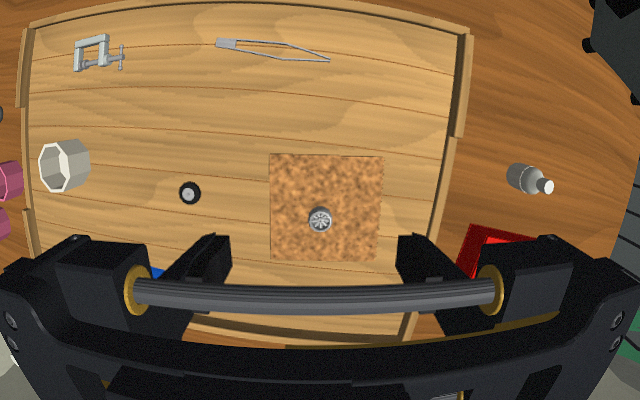

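Cowling sits at about (320,220) on the mat at (270–382,153–260), with the white dish at (63,167) on the left. I'll measure the cowling and move over the dish, a bit short of it so that it stays in view.

```bash
python3 -m creep '[[[0.2,-0.9,0],[0,0,0],1],[[0.45,-1.8,0],[0,0,0],1],[[0.6,-2.7,0],[0,0,0],1],[[0.75,-3.6,0],[0,0,0],1],[[0.85,-4.5,0],[0,0,0],1],[[0.914,-5.254,0],[0,0,0],1],[[0.914,-5.254,0],[0,0,0],1],[[0.914,-5.254,0],[0,0,0],1],[[0.914,-5.254,0],[0,0,0],1],[[0.914,-5.254,0],[0,0,0],1]]'
python3 - <<'E'
from h import *
def mk(z): 
    return None
p,R,s=pose();print(p,s['joint_positions'])
m2=model('wrist');im2=r.read_camera('wrist')[:,:,::-1].copy();cv2.imwrite('pics/w2.png',im2)
# camera pose of w1 from rigid hand-eye
from scipy.spatial.transform import Rotation as Ro
c2=-m2['R'].T@m2['t'];ct=R.inv().apply(c2-p);Rt=m2['R']@R.as_matrix()
R1=np.array([[-0.985,-0.17,-0.001],[-0.17,0.985,0],[0.001,0,-1.]]);p1=np.array([0.53081812,0.15878923,0.21985714])
m1=dict(intrinsics=m2['intrinsics'],R=Rt@R1.T); m1['t']=-m1['R']@(p1+R1@ct)
im=cv2.imread('pics/w1.png');hsv=cv2.cvtColor(im,cv2.COLOR_BGR2HSV)
w=np.zeros(hsv.shape[:2],bool);w[195:245,290:350]=1
M,c,s=blob(w&(hsv[:,:,1]<80),(320,220));print('cowl',c,s,wonz(m1,c,.046),wonz(m1,(c[0],s[1]+12.),.052))
P=np.argwhere(M)[:,::-1];W=np.array([wonz(m1,q,.052) for q in P]);print(W.min(0),W.max(0))
for q in [(270,153),(382,155),(377,262),(270,258)]: print('mat',wonz(m1,q,.036))
hsv=cv2.cvtColor(im2,cv2.COLOR_BGR2HSV)
d=m2['R']@np.array([.552,-.156,.06])+m2['t'];th=np.arccos(d[2]/np.linalg.norm(d));a=d[:2]/np.hypot(*d[:2])*th*309.7+[313.4,199.3];print('exp dish px',a)
w=np.zeros(hsv.shape[:2],bool);x,y=a.astype(int);w[max(y-80,0):y+80,x-90:x+90]=1
M,c,s=blob(w&(hsv[:,:,1]<45)&(hsv[:,:,2]>90),a);print(c,s)
k=im2[y-90:y+90,x-110:x+110].copy();k[M[y-90:y+90,x-110:x+110]!=cv2.erode(M.astype(np.uint8),np.ones((3,3)))[y-90:y+90,x-110:x+110].astype(bool)]=(0,0,255)
cv2.imwrite('pics/w2c.png',cv2.resize(np.hstack([k,im2[y-90:y+90,x-110:x+110]]),(0,0),fx=1.8,fy=1.8))
E
```

```text
clock: 2.52
tcp_pos: [0.5309, -0.1582, 0.2207]
tool_rot: [0.0, -0.088, 0.996, 0.0]
force: [-0.5, 0.5, 0.3]
opening: 0.0881
grip_force: 0.0
[ 0.53087655 -0.15817074  0.22070416] [-5.03917321e-01  1.64878074e-01  1.69256367e+00  1.01925838e-04
  1.28413171e+00 -2.25043233e+00]
cowl [319.77800407 218.92057026] [308 206  24  26 491] [0.56550262 0.17155188 0.046     ] [0.56247592 0.1708943  0.052     ]
[0.54960904 0.15899902 0.052     ] [0.57724281 0.18348256 0.052     ]
mat [0.50717947 0.10923341 0.036     ]
mat [0.48892659 0.224075   0.036     ]
mat [0.61005996 0.24719659 0.036     ]
mat [0.62544249 0.12485203 0.036     ]
exp dish px [311.7414027  208.28732601]
[312.63079268 208.68719512] [ 282  175   63   68 3280]
```

View pics/w2c.png

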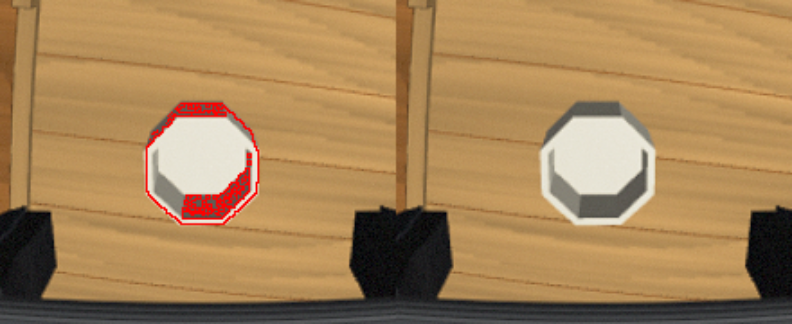

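The overlay shows the wrist mask tracing the dish, with the bright rim octagon cleanly visible. I'll fit it on the rim plane.

```bash
python3 - <<'E'
from h import *
m=model('wrist');im=cv2.imread('pics/w2.png');hsv=cv2.cvtColor(im,cv2.COLOR_BGR2HSV)
w=np.zeros(hsv.shape[:2],bool);w[165:255,270:360]=1
B=cv2.morphologyEx((w&(hsv[:,:,1]<45)&(hsv[:,:,2]>185)).astype(np.uint8),cv2.MORPH_OPEN,np.ones((2,2)))
P=np.argwhere(B)[:,::-1];W=np.array([wonz(m,q,.074)[:2] for q in P]);W=cv2.convexHull(W.astype(np.float32))[:,0]
print('bbox',W.min(0),W.max(0))
A=np.radians(np.arange(0,180,1.));wd=np.array([np.ptp(W@[np.cos(a),np.sin(a)]) for a in A])*1e3
f=wd[:45]+wd[45:90]+wd[90:135]+wd[135:];k=f.argmin();print('flat',k,wd[k::45].round(1),f[k]/4, f.max()/4)
D=[];N=[]
for a in range(k,180,45):
    n=np.array([np.cos(np.radians(a)),np.sin(np.radians(a))]);q=W@n;N.append(n);D.append((q.max()+q.min())/2)
c=np.linalg.lstsq(np.array(N),np.array(D),rcond=None)[0];print('centre',c,np.array(N)@c-D)
E
```

```text
bbox [ 0.52212393 -0.18464878] [ 0.5846389  -0.12318384]
flat 10 [59.3 59.8 59.6 60.3] 59.756756185659754 63.60235733324451
centre [ 0.55338237 -0.1538992 ] [-4.42319873e-05  8.34077968e-05 -7.37244501e-05  2.08543205e-05]
```

```bash
python3 - <<'E'
from h import *
R,u=tool(100,45);z=R.as_matrix()[:,2];g=np.array([.5534,-.1539,.058]);t=g+.005*z;pre=t-.11*z;print(pre,t)
rel(pre,R); rel(t,R,pre,R)
E
```

```text
[ 0.48028175 -0.16679272  0.13224621] [ 0.55688182 -0.15328606  0.05446447]
shift [0.855, 0.01, 1.474] turn [0.002, -4.499, 0.005]
shift [-0.0, 0.0, 1.833] turn [0.0, 0.0, 0.0]
```

```bash
python3 -m creep '[[[0.2,0,0.2],[0,-0.9,0],1],[[0.4,0,0.4],[0,-1.8,0],1],[[0.6,0,0.7],[0,-2.7,0],1],[[0.75,0.01,1.0],[0,-3.6,0],1],[[0.855,0.01,1.474],[0,-4.5,0],1],[[0.855,0.01,1.474],[0,-4.5,0],1],[[0.855,0.01,1.474],[0,-4.5,0],1],[[0.855,0.01,1.474],[0,-4.5,0],1],[[0.855,0.01,1.474],[0,-4.5,0],1],[[0.855,0.01,1.474],[0,-4.5,0],1]]'
python3 - <<'E'
from h import *
R,u=tool(100,45);z=R.as_matrix()[:,2];g=np.array([.5534,-.1539,.058]);t=g+.005*z
rel(t,R);print(pose()[2]['joint_positions'])
E
```

```text
clock: 3.82
tcp_pos: [0.499, -0.1434, 0.1765]
tool_rot: [0.346, -0.06, 0.936, 0.029]
force: [-0.2, -0.2, -0.7]
opening: 0.0883
grip_force: 0.0
shift [0.612, -0.316, 2.15] turn [-0.112, -0.436, -0.226]
[-0.85079774 -0.1352179   2.26499295  0.87585817  0.79279069 -3.11748464]
```

Joint 6 hit its limit at yaw 100. The flat pair at 55° lines up with the arm plane, so I'll use that instead.

```bash
python3 - <<'E'
from h import *
R,u=tool(55,45);z=R.as_matrix()[:,2];g=np.array([.5534,-.1539,.058]);t=g+.005*z;pre=t-.11*z;print(pre,t)
rel(pre,R)
E
```

```text
[ 0.49258106 -0.11131412  0.13224621] [ 0.55629614 -0.1559279   0.05446447]
shift [0.511, 0.535, 0.542] turn [2.945, -0.443, 3.078]
```

```bash
python3 -m creep '[[[0,0,-0.5],[1,0,1],1],[[0,0,-1],[2,0,2],1],[[0,0,-1],[2.9,0,3],1],[[0,0,-1],[2.9,0,3],1],[[0,0,-1],[2.9,0,3],1],[[0,0,-1],[2.9,0,3],1]]'
python3 - <<'E'
from h import *
R,u=tool(55,45);z=R.as_matrix()[:,2];g=np.array([.5534,-.1539,.058]);t=g+.005*z;pre=t-.11*z
rel(pre,R);print(pose()[2]['joint_positions'])
E
```

```text
clock: 4.58
tcp_pos: [0.4583, -0.1493, 0.2198]
tool_rot: [0.326, 0.259, 0.902, -0.112]
force: [-0.5, 0.1, -0.3]
opening: 0.0882
grip_force: 0.0
shift [0.821, 0.888, 1.181] turn [0.017, -0.465, 0.29]
[-0.52861311 -0.38751663  2.34359826 -0.11245594  0.48552046 -1.45910913]
```

```bash
python3 -m creep '[[[0.4,0.44,0.6],[0,-0.23,0.15],1],[[0.82,0.888,1.18],[0.02,-0.465,0.29],1],[[0.82,0.888,1.18],[0.02,-0.465,0.29],1],[[0.82,0.888,1.18],[0.02,-0.465,0.29],1],[[0.82,0.888,1.18],[0.02,-0.465,0.29],1],[[0.82,0.888,1.18],[0.02,-0.465,0.29],1]]'
python3 - <<'E'
from h import *
R,u=tool(55,45);z=R.as_matrix()[:,2];g=np.array([.5534,-.1539,.058]);t=g+.005*z;pre=t-.11*z
rel(pre,R);rel(t,R);print(pose()[2]['joint_positions'])
E
```

```text
clock: 5.32
tcp_pos: [0.4916, -0.1113, 0.1337]
tool_rot: [0.362, 0.276, 0.883, -0.114]
force: [-0.1, -0.3, 1.3]
opening: 0.088
grip_force: 0.0
shift [0.008, 0.009, 0.027] turn [0.012, -0.037, 0.019]
shift [-0.004, 0.005, 1.86] turn [0.012, -0.037, 0.019]
[-0.35171439 -0.0703677   2.36583822 -1.13711478  0.19739263 -0.25806184]
```

```bash
python3 - <<'E'
from h import *
R,u=tool(55,33);z=R.as_matrix()[:,2];g=np.array([.5534,-.1539,.058]);t=g+.005*z;pre=t-.10*z
rel(pre,R);rel(t,R,pre,R)
E
```

```text
shift [-0.323, 0.008, 0.226] turn [0.01, 1.162, 0.02]
shift [0.0, -0.0, 1.667] turn [0.0, 0.0, 0.0]
```

```bash
python3 -m creep '[[[-0.15,0,0],[0,0.6,0],1],[[-0.32,0.01,0.1],[0.01,1.16,0.02],1],[[-0.32,0.01,0.22],[0.01,1.16,0.02],1],[[-0.32,0.01,0.22],[0.01,1.16,0.02],1],[[-0.32,0.01,0.22],[0.01,1.16,0.02],1],[[-0.32,0.01,0.22],[0.01,1.16,0.02],1]]'
python3 - <<'E'
from h import *
R,u=tool(55,33);z=R.as_matrix()[:,2];g=np.array([.5534,-.1539,.058]);t=g+.005*z;pre=t-.10*z
rel(pre,R);rel(t,R);print(pose()[2]['joint_positions'])
E
```

```text
clock: 6.08
tcp_pos: [0.5108, -0.1245, 0.1388]
tool_rot: [0.272, 0.288, 0.914, -0.086]
force: [0.1, 0.6, -0.3]
opening: 0.0885
grip_force: 0.0
shift [0.01, 0.006, 0.017] turn [-0.001, 0.014, -0.002]
shift [0.014, 0.006, 1.683] turn [-0.001, 0.014, -0.002]
[-0.39843121 -0.03183507  2.20900746 -0.29244891  0.41205202 -1.12257656]
```

```bash
python3 -m creep '[[[0,0,0.4],[0,0,0],1],[[0.01,0,0.8],[0,0,0],1],[[0.01,0,1.2],[0,0,0],1],[[0.01,0,1.5],[0,0,0],1],[[0.014,0.006,1.68],[0,0,0],1],[[0.014,0.006,1.68],[0,0,0],1],[[0.014,0.006,1.68],[0,0,0],1],[[0.014,0.006,1.68],[0,0,0],1]]'
python3 - <<'E'
from h import *
R,u=tool(55,33);z=R.as_matrix()[:,2];g=np.array([.5534,-.1539,.058]);t=g+.005*z
rel(t,R);print(pose()[2]['joint_positions'])
E
```

```text
clock: 7.08
tcp_pos: [0.5561, -0.1551, 0.0546]
tool_rot: [0.273, 0.289, 0.914, -0.085]
force: [-0.0, -0.4, -0.5]
opening: 0.0882
grip_force: 0.0
shift [0.01, -0.009, 0.01] turn [0.004, 0.019, -0.008]
[-0.42488766  0.27272226  2.10882692 -0.49429862  0.21348723 -0.92841932]
```

```bash
python3 -m creep '[[[0,0,0],[0,0,0],0.6],[[0,0,0],[0,0,0],0.6],[[0,0,0],[0,0,0],0.4],[[0,0,0],[0,0,0],0.4],[[0,0,0],[0,0,0],0.4],[[0,0,0],[0,0,0],0.4]]' 25
python3 - <<'E'
from h import *
# lift target and lay target
R,u=tool(55,33);p=pose()[0];rel(p+[-.01,.05,.08],R)
E
```

```text
clock: 7.82
tcp_pos: [0.556, -0.1552, 0.054]
tool_rot: [0.272, 0.289, 0.914, -0.085]
force: [-1.9, 1.0, 4.4]
opening: 0.0597
grip_force: 25.0
shift [-0.213, 0.588, -1.452] turn [0.002, 0.014, -0.009]
```

```bash
python3 -m creep '[[[-0.05,0.1,-0.4],[0,0,0],0.4],[[-0.1,0.3,-0.8],[0,0,0],0.4],[[-0.15,0.5,-1.2],[0,0.3,0],0.4],[[-0.213,0.588,-1.45],[0,1.0,0],0.4],[[-0.213,0.588,-1.45],[0,1.9,0],0.4],[[-0.213,0.588,-1.45],[0,2.8,0],0.4],[[-0.213,0.588,-1.45],[0,3.7,0],0.4],[[-0.213,0.588,-1.45],[0,4.6,0],0.4],[[-0.213,0.588,-1.45],[0,5.5,0],0.4],[[-0.213,0.588,-1.45],[0,6.4,0],0.4],[[-0.213,0.588,-1.45],[0,6.4,0],0.4],[[-0.213,0.588,-1.45],[0,6.4,0],0.4]]'
python3 - <<'E'
from h import *
R,u=tool(55,-57);z=R.as_matrix()[:,2];g=np.array([.535,-.11,.12]);rel(g+.005*z,R);print(pose()[2]['joint_positions'])
E
```

```text
clock: 9.32
tcp_pos: [0.5458, -0.105, 0.1333]
tool_rot: [-0.253, 0.29, 0.919, 0.08]
force: [-1.0, -0.7, -0.5]
opening: 0.0597
grip_force: 25.0
shift [0.008, -0.172, 0.316] turn [0.009, 2.623, 0.0]
[-0.44966948  0.60726708  1.37538485  0.08428653  1.68961879 -1.42168265]
```

```bash
python3 -m creep '[[[0,-0.08,0.1],[0,0.9,0],0.4],[[0,-0.17,0.2],[0,1.8,0],0.4],[[0.008,-0.172,0.316],[0,2.62,0],0.4],[[0.008,-0.172,0.316],[0,2.62,0],0.4],[[0.008,-0.172,0.316],[0,2.62,0],0.4],[[0.008,-0.172,0.316],[0,2.62,0],0.4]]'
python3 - <<'E'
from h import *
R,u=tool(55,-57);z=R.as_matrix()[:,2];g=np.array([.535,-.11,.063]);rel(g+.005*z,R);g[2]=.12;rel(g+.005*z,R);print(pose()[2]['joint_positions'])
cv2.imwrite('pics/s1.png',cv2.resize(r.read_camera('scene')[100:260,220:420,::-1],(0,0),fx=3,fy=3))
E
```

```text
clock: 10.07
tcp_pos: [0.5326, -0.1078, 0.1201]
tool_rot: [-0.453, 0.264, 0.839, 0.144]
force: [-1.0, 0.6, -0.3]
opening: 0.0599
grip_force: 25.0
shift [-0.824, -0.008, 0.56] turn [0.007, 0.027, 0.007]
shift [-0.03, -0.006, 0.039] turn [0.007, 0.027, 0.007]
[-0.48045897  0.90104538  1.1230184   0.12779632  2.10001399 -1.43546545]
```

View pics/s1.png

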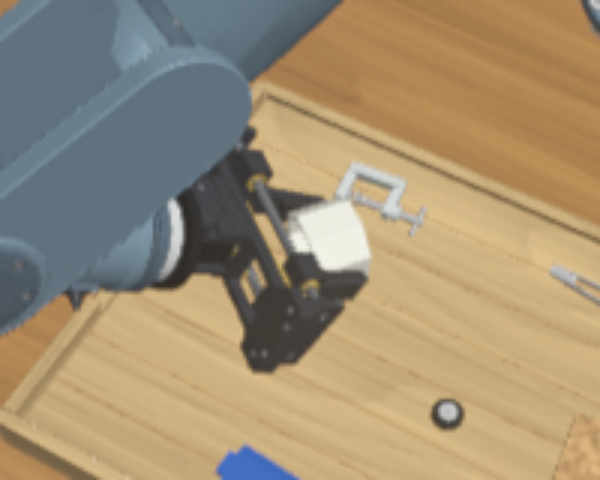

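The dish is held on its side above clear deck, around (330,235) in the crop, with the clamp and wheel well away. Lowering it now.

```bash
python3 -m creep '[[[-0.25,0,0.17],[0,0.03,0],0.4],[[-0.5,0,0.34],[0,0.03,0],0.4],[[-0.65,0,0.45],[0,0.03,0],0.4],[[-0.74,0,0.51],[0,0.03,0],0.4],[[-0.79,0,0.54],[0,0.03,0],0.4],[[-0.79,0,0.54],[0,0.03,0],0.4],[[-0.81,0,0.555],[0,0.03,0],0.4],[[-0.81,0,0.555],[0,0.03,0],0.4],[[-0.81,0,0.555],[0,0.03,0],0.4]]'
python3 - <<'E'
from h import *
R,u=tool(55,-57);z=R.as_matrix()[:,2];g=np.array([.535,-.11,.062]);rel(g+.005*z,R);p,Q,_=pose();print('grasp',p-.005*Q.as_matrix()[:,2])
E
```

```text
clock: 11.25
tcp_pos: [0.5309, -0.1071, 0.06]
tool_rot: [-0.457, 0.264, 0.837, 0.145]
force: [0.0, -0.2, 5.7]
opening: 0.0599
grip_force: 25.0
shift [-0.017, -0.0, -0.005] turn [0.01, -0.033, 0.004]
grasp [ 0.53437893 -0.10956576  0.06266671]
```

```bash
python3 -m creep '[[[0,0,0],[0,0,0],0.75],[[0,0,0],[0,0,0],1],[[0,0,0],[0,0,0],1],[[0,0,0],[0,0,0],1],[[0,0,-0.4],[0,0,0],1],[[0,0,-0.8],[0,0,0],1],[[0,0,-1.4],[0,0,0],1],[[0,0,-2],[0,0,0],1],[[0,0,-2],[0,0,0],1],[[0,0,-2],[0,0,0],1]]'
python3 - <<'E'
from h import *
R,u=tool(55,33);z=R.as_matrix()[:,2]
# dish: grasp point was 26 mm from the base, axis along u
g=np.array([.5344,-.1096,.062])-.009*u;t=g+.005*z;pre=t-.10*z;print(g,pre,u)
p,Q,_=pose();rel(pre+[0,0,.04],R);rel(pre,R);rel(p+[0,0,.1],tool(55,-20)[0])
m=model('top');im=r.read_camera('top')[:,:,::-1];cv2.imwrite('pics/t2.png',cv2.resize(im[150:270,280:420],(0,0),fx=4,fy=4))
E
```

```text
clock: 12.5
tcp_pos: [0.6125, -0.1645, 0.1224]
tool_rot: [-0.458, 0.264, 0.836, 0.145]
force: [0.4, 0.6, -0.3]
opening: 0.0883
grip_force: 0.0
[ 0.52702763 -0.10443781  0.062     ] [ 0.48464412 -0.07476056  0.1416737 ] [ 0.81915204 -0.57357644  0.        ]
shift [2.233, 0.001, 1.663] turn [0.008, -9.046, -0.005]
shift [1.67, 0.0, 2.022] turn [0.008, -9.046, -0.005]
shift [1.405, 0.002, -0.896] turn [0.009, -3.746, -0.001]
```

View pics/t2.png

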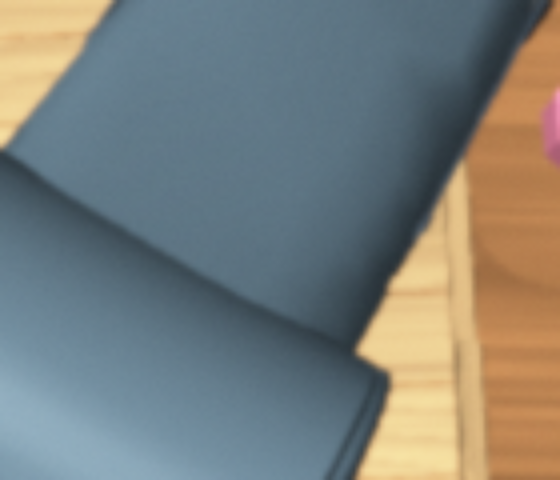

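```bash
python3 -m creep '[[[0.35,0,-0.22],[0,-0.9,0],1],[[0.7,0,-0.45],[0,-1.8,0],1],[[1.05,0,-0.67],[0,-2.7,0],1],[[1.4,0,-0.9],[0,-3.6,0],1],[[1.7,0,-0.45],[0,-4.5,0],1],[[1.95,0,0],[0,-5.4,0],1],[[2.2,0,0.35],[0,-6.3,0],1],[[2.45,0,0.7],[0,-7.2,0],1],[[2.65,0,1.0],[0,-8.1,0],1],[[2.796,0,1.304],[0,-9.04,0],1],[[2.796,0,1.304],[0,-9.04,0],1],[[2.796,0,1.304],[0,-9.04,0],1]]'
python3 - <<'E'
from h import *
R,u=tool(55,33);z=R.as_matrix()[:,2]
g=np.array([.5344,-.1096,.062])-.009*u;t=g+.005*z;pre=t-.10*z
p,Q,s=pose();print(s['joint_positions']);rel(pre,R)
m=model('wrist');im=r.read_camera('wrist')[:,:,::-1];cv2.imwrite('pics/w3.png',im)
E
```

```text
clock: 14.05
tcp_pos: [0.4855, -0.0752, 0.2233]
tool_rot: [0.271, 0.289, 0.914, -0.085]
force: [0.1, -0.3, 1.4]
opening: 0.0881
grip_force: 0.0
[-0.29056413 -0.27224555  2.20652124 -0.27731489  0.67273198 -1.07937768]
shift [0.755, -0.005, 1.131] turn [0.007, 0.005, -0.007]
```

View pics/w3.png

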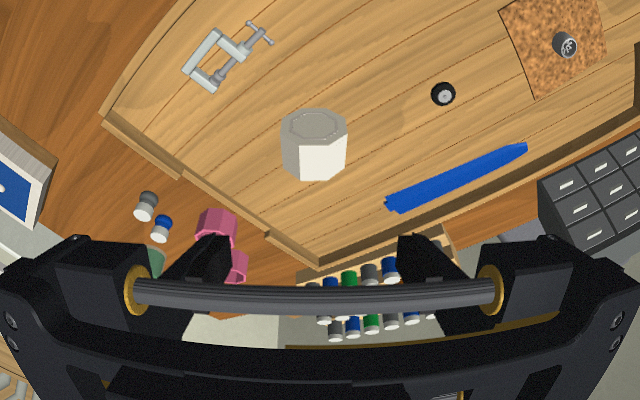

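```bash
python3 -c "
import cv2;cv2.imwrite('pics/w3c.png',cv2.resize(cv2.imread('pics/w3.png')[95:195,260:370],(0,0),fx=5,fy=5,interpolation=2))"
```

```text
(no output)
```

View pics/w3c.png

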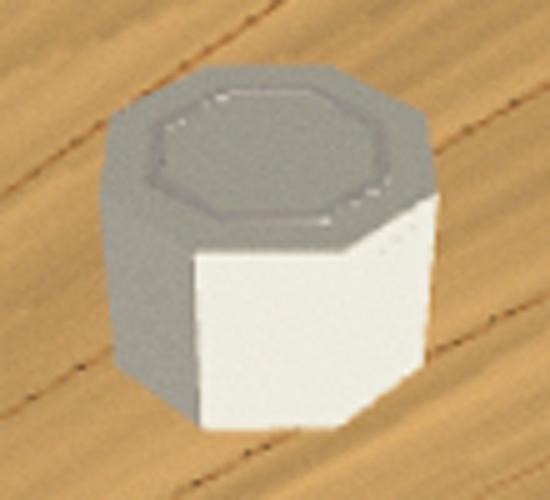

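The crop shows the dish resting squarely on a flat, base toward the camera. Its upper base edge runs (299,146)–(329,145) in the full picture. I'll check its position and plan the regrasp.

```bash
python3 - <<'E'
from h import *
m=model('wrist');print('base edge',wonz(m,(299,146),.092),wonz(m,(329,145),.092),'expected mid [.5131,-.0947]')
print('mouth edge', wonz(m,(300.2,180.7),.092),wonz(m,(327.5,180.7),.092))
E
```

```text
base edge [ 0.50776601 -0.10601271  0.092     ] [ 0.52148022 -0.0845879   0.092     ] expected mid [.5131,-.0947]
mouth edge [ 0.54204552 -0.13033169  0.092     ] [ 0.5568588  -0.10926789  0.092     ]
```

```bash
python3 - <<'E'
from h import *
R,u=tool(55,33);z=R.as_matrix()[:,2]
g=np.array([.5277,-.1048,.062]);t=g+.005*z;pre=t-.08*z;rel(pre,R);rel(t,R)
E
python3 -m creep '[[[0.38,0,0.57],[0,0,0],1],[[0.755,0,1.13],[0,0,0],1],[[0.755,0,1.13],[0,0,0],1],[[0.755,0,1.13],[0,0,0],1],[[0.755,0,1.13],[0,0,0],1]]'
python3 - <<'E'
from h import *
R,u=tool(55,33);z=R.as_matrix()[:,2]
g=np.array([.5277,-.1048,.062]);t=g+.005*z;rel(t,R);print(pose()[2]['joint_positions'])
E
```

```text
shift [0.768, -0.004, 1.471] turn [0.006, 0.01, -0.012]
shift [0.771, -0.006, 2.804] turn [0.006, 0.01, -0.012]
clock: 14.72
tcp_pos: [0.4862, -0.0753, 0.1435]
tool_rot: [0.273, 0.289, 0.914, -0.085]
force: [0.4, 0.3, -0.3]
opening: 0.0884
grip_force: 0.0
shift [0.035, -0.007, 1.685] turn [0.007, 0.023, -0.014]
[-0.28970013 -0.10967372  2.26873955 -0.39943715  0.45761562 -0.93493622]
```

```bash
python3 -m creep '[[[0.01,0,0.4],[0,0,0],1],[[0.02,0,0.8],[0,0,0],1],[[0.035,0,1.2],[0,0.02,0],1],[[0.035,0,1.5],[0,0.02,0],1],[[0.035,0,1.68],[0,0.02,0],1],[[0.035,0,1.68],[0,0.02,0],1],[[0.035,0,1.68],[0,0.02,0],0.6],[[0.035,0,1.68],[0,0.02,0],0.6],[[0.035,0,1.68],[0,0.02,0],0.4],[[0.035,0,1.68],[0,0.02,0],0.4],[[0.035,0,1.68],[0,0.02,0],0.4],[[0.035,0,1.68],[0,0.02,0],0.4]]' 25
python3 - <<'E'
from h import *
R,u=tool(55,33);p,Q,s=pose();print('grasp',p-.005*Q.as_matrix()[:,2],s['joint_positions'])
rel(p+[0,.03,.10],tool(65,-20)[0])
E
```

```text
clock: 16.23
tcp_pos: [0.5283, -0.1051, 0.0561]
tool_rot: [0.27, 0.289, 0.915, -0.085]
force: [-4.4, 0.9, 5.6]
opening: 0.0596
grip_force: 25.0
grasp [ 0.52603507 -0.10352691  0.06025635] [-0.33387905  0.2112354   2.18475133 -0.67174792  0.23974874 -0.67733985]
shift [-0.663, 0.412, -1.555] turn [-0.109, 5.275, -1.036]
```

```bash
python3 - <<'E'
from h import *
p,Q,_=pose();np.save('Qg.npy',Q.as_matrix())
E
python3 -m creep '[[[-0.15,0,-0.35],[0,0,0],0.4],[[-0.3,0.1,-0.8],[0,0,0],0.4],[[-0.5,0.2,-1.2],[0,0.5,0],0.4],[[-0.66,0.41,-1.55],[0,1.4,0],0.4],[[-0.66,0.41,-1.55],[0,2.3,0],0.4],[[-0.66,0.41,-1.55],[0,3.2,0],0.4],[[-0.66,0.41,-1.55],[0,4.1,0],0.4],[[-0.66,0.41,-1.55],[0,5.0,0],0.4],[[-0.66,0.41,-1.55],[0,5.4,0],0.4],[[-0.66,0.41,-1.55],[0,5.4,0],0.4]]'
python3 - <<'E'
from h import *
Q=Ro.from_matrix(np.load('Qg.npy'));p=pose()[0]
R0=Q*Ro.from_rotvec([0,np.pi/2,0])
print(R0.as_matrix().round(3).tolist())
rel(p+[0,0,.04],Ro.from_rotvec([0,0,np.radians(20)])*R0)
for yaw in (25,35,45):
  R=Ro.from_rotvec([0,0,np.radians(yaw-0)])*R0;z=R.as_matrix()[:,2];print(yaw);rel(np.array([.566,.1715,.165])+.005*z,R)
print(pose()[2]['joint_positions'])
E
```

```text
clock: 17.48
tcp_pos: [0.5281, -0.0757, 0.1539]
tool_rot: [-0.176, 0.296, 0.937, 0.056]
force: [-0.6, 1.2, -0.7]
opening: 0.0597
grip_force: 25.0
[[-0.445, 0.574, -0.687], [0.311, 0.819, 0.483], [0.84, 0.001, -0.543]]
shift [0.241, 0.001, -0.621] turn [1.286, 3.553, -1.582]
25
shift [1.836, 3.704, 0.568] turn [1.607, 3.533, -1.976]
35
shift [1.83, 3.693, 0.566] turn [2.248, 3.478, -2.763]
45
shift [1.823, 3.684, 0.563] turn [2.889, 3.404, -3.55]
[-0.40783152  0.42592654  1.54969759  0.07466214  1.52941621 -1.38288925]
```

```bash
python3 -m creep '[[[0.05,0,-0.12],[0.26,0.71,-0.32],0.4],[[0.1,0,-0.25],[0.51,1.42,-0.63],0.4],[[0.15,0,-0.37],[0.77,2.13,-0.95],0.4],[[0.2,0,-0.5],[1.03,2.84,-1.27],0.4],[[0.241,0,-0.621],[1.286,3.553,-1.582],0.4],[[0.241,0,-0.621],[1.286,3.553,-1.582],0.4],[[0.241,0,-0.621],[1.286,3.553,-1.582],0.4]]'
python3 - <<'E'
from h import *
Q=Ro.from_matrix(np.load('Qg.npy'))
R0=Q*Ro.from_rotvec([0,np.pi/2,0])
R=Ro.from_rotvec([0,0,np.radians(35)])*R0;z=R.as_matrix()[:,2];rel(np.array([.566,.1715,.165])+.005*z,R)
print(pose()[2]['joint_positions'])
E
```

```text
clock: 18.35
tcp_pos: [0.5278, -0.075, 0.1951]
tool_rot: [-0.472, 0.115, 0.872, 0.063]
force: [0.3, -0.3, -0.9]
opening: 0.0597
grip_force: 25.0
shift [-0.176, 4.114, 0.735] turn [1.255, 0.027, -0.821]
[-0.33130634  0.81269666  1.1086102  -0.07141951  2.21043654 -1.65162448]
```

```bash
python3 -m creep '[[[-0.02,0.4,0.07],[0.12,0,-0.08],0.4],[[-0.05,1.0,0.18],[0.3,0,-0.2],0.4],[[-0.08,1.7,0.3],[0.5,0,-0.33],0.4],[[-0.11,2.4,0.43],[0.73,0.02,-0.48],0.4],[[-0.14,3.1,0.55],[0.95,0.02,-0.62],0.4],[[-0.16,3.7,0.66],[1.1,0.03,-0.72],0.4],[[-0.176,4.0,0.71],[1.2,0.03,-0.8],0.4],[[-0.176,4.114,0.735],[1.255,0.03,-0.82],0.4],[[-0.176,4.114,0.735],[1.255,0.03,-0.82],0.4],[[-0.176,4.114,0.735],[1.255,0.03,-0.82],0.4],[[-0.176,4.114,0.735],[1.255,0.03,-0.82],0.4]]'
python3 - <<'E'
from h import *
Q=Ro.from_matrix(np.load('Qg.npy'))
R=Ro.from_rotvec([0,0,np.radians(35)])*Q*Ro.from_rotvec([0,np.pi/2,0]);z=R.as_matrix()[:,2];rel(np.array([.566,.1715,.165])+.005*z,R)
for h in (.11,.072,.064,.062): rel(np.array([.566,.1715,h])+.005*z,R)
print(pose()[2]['joint_positions'])
im=r.read_camera('scene')[:,:,::-1];cv2.imwrite('pics/s3.png',im)
a=cv2.resize(im[200:320,350:510],(640,480),interpolation=2);cv2.imwrite('pics/s3c.png',a)
E
```

```text
clock: 19.73
tcp_pos: [0.562, 0.1701, 0.1627]
tool_rot: [-0.479, 0.0, 0.878, 0.002]
force: [-0.4, -0.1, -1.1]
opening: 0.0595
grip_force: 25.0
shift [-0.005, 0.023, 0.006] turn [0.01, -0.019, 0.002]
shift [-0.776, 0.021, 0.502] turn [0.01, -0.019, 0.002]
shift [-1.309, 0.019, 0.844] turn [0.01, -0.019, 0.002]
shift [-1.421, 0.019, 0.916] turn [0.01, -0.019, 0.002]
shift [-1.449, 0.018, 0.934] turn [0.01, -0.019, 0.002]
[ 0.06284812  0.95996728  0.92717798  0.0723246   2.25231585 -1.49226676]
```

View pics/s3c.png

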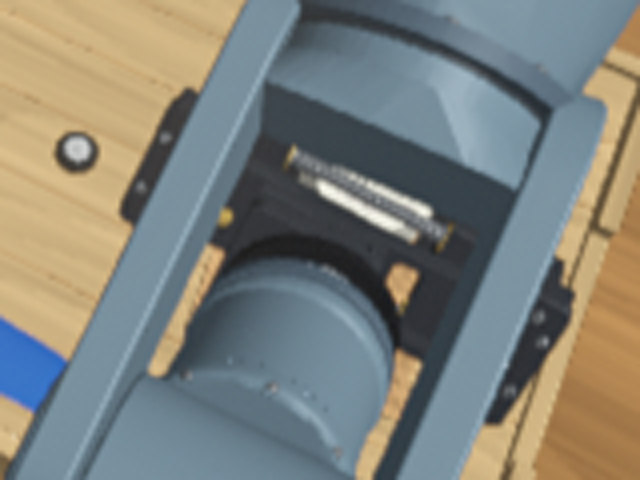

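The scene view is blocked by the arm, with the dish only glimpsed at (370,210) in the crop. I'll measure its upturned base numerically from the wrist camera instead.

```bash
python3 - <<'E'
from h import *
p,Q,s=pose();m=model('wrist');im=r.read_camera('wrist')[:,:,::-1].copy();cv2.imwrite('pics/w4.png',im);hsv=cv2.cvtColor(im,cv2.COLOR_BGR2HSV)
g=p-.005*Q.as_matrix()[:,2];d=m['R']@(g+[0,0,.016])+m['t'];th=np.arccos(d[2]/np.linalg.norm(d));a=d[:2]/np.hypot(*d[:2])*th*309.7+[313.4,199.3];print('exp base px',a,'g',g)
for lo in (120,160,185,210):
    M,c,st=blob((hsv[:,:,1]<45)&(hsv[:,:,2]>lo),a)
    P=np.argwhere(M)[:,::-1];W=np.array([wonz(m,q,g[2]+.016)[:2] for q in P])
    print(lo,c,st,W.min(0),W.max(0),(W.max(0)+W.min(0))/2)
E
```

```text
exp base px [313.45168838 253.70617179] g [0.56613437 0.17029013 0.16536166]
120 [313.38406614 247.98571965] [  239   201   150    86 10644] [0.53671659 0.1399581 ] [0.58134676 0.20048039] [0.55903167 0.17021925]
160 [313.37679505 247.60912981] [  239   201   149    85 10515] [0.53671659 0.14014908] [0.58105159 0.20032768] [0.55888409 0.17023838]
185 [313.41795459 247.50295745] [  240   201   148    85 10482] [0.53671659 0.14026892] [0.58097036 0.20032768] [0.55884348 0.1702983 ]
210 [313.36470814 247.4084156 ] [  240   201   148    85 10433] [0.53671659 0.14026892] [0.58086417 0.20029791] [0.55879038 0.17028341]
```

Base centre is about (0.567,0.170), the width reads 60.3 mm as it should, and it is over the cowling at (0.566,0.1715). I'll lower it to about 5–8 mm above the cork, then creep down.

```bash
python3 -m creep '[[[-0.2,0.02,0.13],[0,-0.02,0],0.4],[[-0.5,0.02,0.325],[0,-0.02,0],0.4],[[-0.8,0.02,0.515],[0,-0.02,0],0.4],[[-1.05,0.02,0.675],[0,-0.02,0],0.4],[[-1.2,0.02,0.77],[0,-0.02,0],0.4],[[-1.27,0.02,0.815],[0,-0.02,0],0.4],[[-1.27,0.02,0.815],[0,-0.02,0],0.4],[[-1.27,0.02,0.815],[0,-0.02,0],0.4],[[-1.27,0.02,0.815],[0,-0.02,0],0.4]]'
python3 - <<'E'
from h import *
Q=Ro.from_matrix(np.load('Qg.npy'))
R=Ro.from_rotvec([0,0,np.radians(35)])*Q*Ro.from_rotvec([0,np.pi/2,0]);z=R.as_matrix()[:,2]
p,q,s=pose();print('g',p-.005*q.as_matrix()[:,2],s['force'],s['grip_force'])
for h in (.066,.0635,.061): rel(np.array([.566,.1715,h])+.005*z,R)
E
```

```text
clock: 20.95
tcp_pos: [0.5621, 0.1728, 0.0728]
tool_rot: [-0.477, -0.001, 0.879, 0.001]
force: [-0.1, -0.9, -0.5]
opening: 0.0596
grip_force: 25.0
g [0.56628776 0.17278371 0.07547372] [-0.07729222 -0.91711365 -0.45510006] 24.99973160913214
shift [-0.13, -0.022, 0.09] turn [0.002, 0.007, 0.009]
shift [-0.165, -0.022, 0.113] turn [0.002, 0.007, 0.009]
shift [-0.2, -0.022, 0.135] turn [0.002, 0.007, 0.009]
```

```bash
python3 -m creep '[[[-0.04,-0.01,0.025],[0,0,0],0.4],[[-0.08,-0.02,0.05],[0,0,0],0.4],[[-0.11,-0.02,0.07],[0,0,0],0.4],[[-0.135,-0.02,0.087],[0,0,0],0.4],[[-0.15,-0.02,0.097],[0,0,0],0.4],[[-0.15,-0.02,0.097],[0,0,0],0.4],[[-0.15,-0.02,0.097],[0,0,0],0.4]]'
```

```text
clock: 21.82
tcp_pos: [0.5617, 0.1716, 0.0614]
tool_rot: [-0.478, -0.001, 0.878, 0.001]
force: [-0.3, -0.2, -1.1]
opening: 0.0595
grip_force: 25.0
```

No contact yet (grasp at z≈0.064). Creeping down about 0.6 mm per row.

```bash
python3 -m creep '[[[-0.008,0,0.005],[0,0,0],0.4],[[-0.016,0,0.01],[0,0,0],0.4],[[-0.016,0,0.01],[0,0,0],0.4],[[-0.016,0,0.01],[0,0,0],0.4]]'; python3 -m creep '[[[-0.008,0,0.005],[0,0,0],0.4],[[-0.016,0,0.01],[0,0,0],0.4],[[-0.016,0,0.01],[0,0,0],0.4],[[-0.016,0,0.01],[0,0,0],0.4]]'
```

```text
clock: 22.32
tcp_pos: [0.5617, 0.1716, 0.0602]
tool_rot: [-0.478, -0.001, 0.878, 0.001]
force: [-0.3, -0.6, -0.8]
opening: 0.0595
grip_force: 25.0
clock: 22.82
tcp_pos: [0.5618, 0.1716, 0.0594]
tool_rot: [-0.478, -0.001, 0.878, 0.001]
force: [-0.4, 0.5, 2.8]
opening: 0.0597
grip_force: 25.0
```

```bash
python3 -m creep '[[[-0.006,0,0.004],[0,0,0],0.4],[[-0.01,0,0.006],[0,0,0],0.4],[[-0.01,0,0.006],[0,0,0],0.4]]'; python3 -m creep '[[[0,0,0],[0,0,0],0.4],[[0,0,0],[0,0,0],0.4]]' 5; python3 -m creep '[[[0,0,0],[0,0,0],0.75],[[0,0,0],[0,0,0],0.9],[[0,0,0],[0,0,0],1],[[0,0,0],[0,0,0],1],[[0,0,-0.3],[0,0,0],1],[[0,0,-0.7],[0,0,0],1],[[0,0,-1.3],[0,0,0],1],[[0,0,-1.9],[0,0,0],1],[[0,0,-1.9],[0,0,0],1],[[0,0,-1.9],[0,0,0],1]]'
python3 - <<'E'
from h import *
p=pose()[0];rel(p+[0,0,.12],tool(90,-30)[0]);rel(p+[-.14,0,.12],tool(90,0)[0])
E
```

```text
clock: 23.2
tcp_pos: [0.5618, 0.1716, 0.0593]
tool_rot: [-0.478, -0.001, 0.878, 0.001]
force: [0.1, 0.9, 6.4]
opening: 0.0594
grip_force: 25.0
clock: 23.45
tcp_pos: [0.5618, 0.1716, 0.0593]
tool_rot: [-0.478, -0.001, 0.878, 0.001]
force: [-0.7, 0.7, 5.9]
opening: 0.06
grip_force: 5.0
clock: 24.7
tcp_pos: [0.6566, 0.1715, 0.1188]
tool_rot: [-0.479, -0.001, 0.878, 0.001]
force: [0.3, 0.9, -0.5]
opening: 0.0878
grip_force: 0.0
shift [1.682, 0.005, -1.083] turn [0.012, -2.722, 0.01]
shift [2.945, 0.005, 0.879] turn [0.015, -5.722, 0.007]
```

```bash
python3 -m creep '[[[0.4,0,-0.27],[0,-0.7,0],1],[[0.85,0,-0.54],[0,-1.4,0],1],[[1.3,0,-0.8],[0,-2.1,0],1],[[1.68,0,-1.08],[0,-2.7,0],1],[[2.0,0,-0.6],[0,-3.5,0],1],[[2.3,0,-0.1],[0,-4.3,0],1],[[2.6,0,0.4],[0,-5.1,0],1],[[2.945,0,0.879],[0,-5.72,0],1],[[2.945,0,0.879],[0,-5.72,0],1],[[2.945,0,0.879],[0,-5.72,0],1]]'
python3 - <<'E'
from h import *
p,Q,s=pose();m=model('wrist');im=r.read_camera('wrist')[:,:,::-1].copy();cv2.imwrite('pics/w5.png',im);hsv=cv2.cvtColor(im,cv2.COLOR_BGR2HSV)
d=m['R']@np.array([.566,.1715,.078])+m['t'];th=np.arccos(d[2]/np.linalg.norm(d));a=d[:2]/np.hypot(*d[:2])*th*309.7+[313.4,199.3];print('exp',a)
for lo in (120,190,215):
    M,c,st=blob((hsv[:,:,1]<45)&(hsv[:,:,2]>lo),a)
    H=cv2.convexHull(np.argwhere(M)[:,::-1].astype(np.int32))[:,0]
    W=np.array([wonz(m,q,.078)[:2] for q in H])
    A=np.radians(np.arange(0,180,1.));wd=np.array([np.ptp(W@[np.cos(t),np.sin(t)]) for t in A])*1e3
    print(lo,c,st,(W.max(0)+W.min(0))/2,np.ptp(W,0),wd[0::45].round(1))
im=r.read_camera('scene')[:,:,::-1];cv2.imwrite('pics/s5.png',im)
im=r.read_camera('top')[:,:,::-1];cv2.imwrite('pics/t5.png',im)
E
```

```text
clock: 25.95
tcp_pos: [0.5167, 0.1712, 0.2401]
tool_rot: [0.001, -0.0, 1.0, 0.001]
force: [1.4, 0.3, -0.2]
opening: 0.0882
grip_force: 0.0
exp [313.36053319 233.83787559]
120 [314.15916575 232.17416758] [ 284  198   59   63 2733] [0.56206971 0.17134908] [0.06822741 0.05963754] [68.2 60.6 59.6 66.3]
190 [313.36461954 233.41328698] [ 284  207   59   54 2589] [0.56671861 0.17134908] [0.05892962 0.05963754] [58.9 59.8 59.6 60.2]
215 [313.42812622 233.55200623] [ 284  207   59   54 2567] [0.56671835 0.17134908] [0.05893014 0.05963754] [58.9 59.3 59.6 59.7]
```

The dish base reads level on the expected plane (z=0.078, 59–60 mm across all four flat pairs), centred at (0.567,0.171) over the cowling. The gripper is clear, so I'm handing in.

```bash
python3 -c "
from workcell import r
print(r.close_job())"
```

```text
the job is handed in; nothing more can be done
None
```

The white dish is upside down over the cowling, level and centred to within about 1 mm by the wrist camera, released with the arm clear, and the job is handed in; I didn't re-measure the cowling or the other tray items afterwards.

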